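# Hold the sole heater's hood open with its hand lever

### The job

I want to take the warm soles out of the heater: slide the hold-down bolt on its front ledge fully back out of the hood's keeper, then press the red pad of the hand lever right down with the fingers so that the hood swings up, and hold it down there - the program finishes with the fingers still holding the lever down and the hood fully up. Do not let the hood drop; the hood is hot, so never touch it, and leave everything else on the bench alone - do not pick up or shove anything.

Things in the scene. Friction and masses are not known exactly. Their poses are not given: they have to be found in the camera images.
- heater: Sole heater fixed on the bench: blue-grey base 330 deep (x) x 360 wide (y) x 110 high mm, hinged aluminium hood on top, a pair of soles inside. Origin: centre of its underside, on the bench. Its -x side is the front, roughly facing the robot; y = +180 mm is the side with the lever; z up. The hot hood covers x = -97 to +147 mm, |y| up to 173 mm; its front edge is 135 mm above the bench, sloping back to a top at 178 mm.
- ledge (a point): Centre of the heater's open front ledge (the front 70 mm of the base top), 110 mm above the bench, at the heater's x, y = (-137, 0) mm; axes parallel to the heater's. The bolt lies along it; at its right end (heater y -90 to -170 mm) stand a thermostat knob, a switch and a lamp, up to 18 mm tall.
- bolt_knob (a point): Middle of the hold-down bolt's black upright knob: a post 15 mm across, from 129 to 164 mm above the bench, this point 148 mm; bolt home: at the heater's (-137, +35) mm. It stands on a horizontal rod (top 131 mm) that slides along the heater's y. Push the knob towards the heater's +y (lever side) to draw the rod out of the keeper: about 3 N; it stays where left. Axes parallel to the heater's.
- bolt (a joint): Travel of the bolt in m: 0 = home (hood locked), 0.050 = fully back at its stop. It starts between 0 and 0.008; the rod is clear of the keeper from about 0.03. The rod runs in two steel guides fixed on the ledge at heater y = -28 and +118 mm, each 10 mm wide, tops 136 mm above the bench.
- keeper (a point): Steel eye, 16 mm wide, that juts 50 mm forward from the hood's front and takes the end of the bolt rod: at the heater's (-137, -55) mm, top 139 mm above the bench. It is part of the hot hood and rises with it.
- lever: The lever; origin: centre of the top face of its red ribbed press pad, 68 mm long (along the lever) x 48 mm wide, at the long end ahead of the heater's left front corner. At rest (raised): at the heater's (-220, 207) mm, 216 mm above the bench; down at its stop: (-232, 207) mm, 77 mm. Axes turn with the lever, parallel to the heater's at rest, where the pad slopes 0.27 rad, outer end up.
- lever_bar (a point): Point on the lever's steel bar (8 x 22 mm) midway between pad and pivot. The lever turns by 0.52 rad from rest to its stop about a pin along the heater's y at the heater's (35, 207) mm, 125 mm above the bench, 270 mm from the pad; its short end (55 mm) lifts the hood by a lug. The pad takes about 12 to 18 N at first, 5 to 8 N with the hood up; let go, it comes up again as the hood falls.
- hood: The heater's hood. Origin: middle of its lower front edge, shut at the heater's (-95, 0) mm and 110 mm above the bench; axes parallel to the heater's when shut. It turns up about a hinge line along y, 235 mm behind the origin. Angle 0 = shut, about 0.50 rad = fully up with the lever at its stop (origin then 222 mm above the bench). Falls shut by its own weight (about 4 kg); cannot rise while the bolt is home.
- shoe1: Brown leather shoe, 300 x 100 x 105 mm, standing on the bench to the right, toe to its +x. Origin: centre of its underside. Leave alone.
- shoe2: The other brown shoe of the pair, same size. Leave alone.
- tin: Flat black polish tin, 82 mm across, 34 mm tall. Origin: centre of its underside. Leave alone.
- jar: Amber glass cement jar with orange cap, 76 mm across, 105 mm tall. Origin: centre of its underside. Leave alone.
- brush: Brush lying on the bench, 170 mm long, 20 mm tall, wooden handle towards its -x. Origin: under its middle. Leave alone.
- heatgun: Blue heat gun lying on its side on the bench, about 210 x 180 x 61 mm. Origin: under the middle of its barrel. Leave alone.

How it is judged (in metres and radians):
On the way, in this order (a step that is already met when the one before it is completed fails the run):
1. the bolt is drawn back at least 40 mm of its 50 mm travel, with the hood still shut (value of joint bolt above 0.04 m and angle between hood's own z axis and vertical below 0.05 rad), for 0.2 s.
2. the lever is pressed down by the fingers and the hood is up (angle between hood's own z axis and vertical above 0.42 rad and contact force between the fingers and lever above 2 N), for 0.5 s.
At the end, for the whole second after the job is handed in: The bolt is back (at least 38 mm), the fingers press the lever with more than 2 N, and the hood stands still at 0.42 rad or more (all of step 2 and value of joint bolt above 0.038 m and velocity of joint hood between -0.05 and 0.05 rad/s); the arm keeps its last pose, push and grip.
It fails at once if the robot touches the hot hood (contact force between any of the fingers, the arm and hood above 1 N).
It fails at once if the hood drops (falls shut faster than 1 rad/s) (velocity of joint hood below -1 rad/s).
It fails at once if a shoe, the tin, jar, brush or heat gun is picked up, knocked or shoved by more than 20 mm (distance of any of shoe1, shoe2, tin, jar, brush, heatgun from where it was at the start of the episode above 0.02 m).
It also fails if it takes over 45 s, if anything falls off the work surface, if the arm or the gripper's body presses on something with over 40 N, if the wrist force passes 120 N, or if a joint passes its speed limit or range.

### The arm

A 6-joint arm with a two-finger parallel gripper is mounted at the origin on the work surface. World frame = base frame: x ahead of the robot, y to its left, z up, the work surface at z = 0. Lengths are in mm, angles in rad, forces in N, time in s.
With the tool pointing down it reaches from about 275 to 750 mm from the base axis. Payload 10.2 kg.
Tool frame: the origin (TCP) lies at the very end of the fingers, on their centre line; the grasp point (between the pads) lies 19 mm behind it (ctrl.tcp_to_grasp is the distance from the TCP to the grasp point, in mm); z points along the fingers, x is the direction in which the jaws open and shut, and the axes are right-handed (so a half turn about z gives the same grasp; the last joint's range is limited). The gripper opens to 85 mm and grips with 20 to 120 N. Pads are 22 mm wide; open, the fingers measure 114 mm over their backs; the gripper's body (76 mm by 85 mm) begins 54 mm behind the grasp point. The pads swing forward as they close: fully open they stand 13 mm farther back than shut.
Start: joints at [1.087, 0.313, 1.498, -0, 1.331, -0.223], TCP at [135.386, 507.249, 231.294] pointing down, gripper open.
Joint ranges: [-2.94, 2.94], [-0.97, 2.17], [0.19, 2.56], [-1.23, 4.37], [0.02, 3.11], [-2.88, 2.88]. Speed limits (rad/s): [2.39, 2.39, 3.01, 3.14, 3.14, 3.14].

### API

Orientations are given as a unit quaternion [w, x, y, z].
In Python, from rig import monitor, vision, order, ctrl gives the robot as it stands. The module is installed in compiled form; this text tells all that it offers.
- The arm moves only by the shell command python3 -m pendant 'ROWS' [FORCE]. ROWS is JSON, a list that holds one entry, the list of rows, each a list of 5 numbers: the closure, from -1 (fully open) to 1 (shut), then the shift along the world's x, y, z in m, then the turn about the world's z in degrees. In form: [[[fingers, dx, dy, dz, spin], ...]]. A call has 1 to 20 rows; each row is the pose to reach, as a shift and turn from the pose commanded when the call began; what a row does not reach only later rows make up. A row lasts 1/10 s, in which the tool goes at most 50 mm and 8.59 degrees, less where a joint would pass 70% of its speed; a pose out of reach is approached as far as the arm can. A call with a gripper value outside its range is refused whole. The fingers move at their own pace and stop on an object; FORCE is the grip in N (left out, the last holds). Time passes only in rows, so rows that repeat a pose let the fingers close. It gives the time, the measured TCP pose, the force and the opening at its end, in the units of the state.
- monitor.sense(): the state, without advancing time (a new reading comes with each control period).
- vision.capture(name): name is "scene" or "side" or "wrist"; returns (picture, depth): 400x640x3 uint8, red, green, blue; 400x640 float32, mm along the optical axis (not along the pixel's ray), 0 where there is no reading.
- vision.camera_info(name): a dict with "fov_y" (degrees; the focal length in pixels is half the picture's height over the tangent of half this angle, whatever the lens; pixels are square), "cx", "cy" (the principal point, pixels), "R" (3x3) and "t" (3): a world point X has camera coordinates R X + t; the wrist camera has in their place "hand_eye" (4x4, takes a point from camera to tool coordinates, whose origin is the TCP and whose axes are the tool frame's). Camera axes: x right, y down, z forward; pixel columns grow to the right and rows downward; lengths in mm; the calibration is good to about 2 mm. A picture is of the moment at which its call begins: read the wrist's pose just before it. camera_info takes no time and is no camera call.
- order.finish_job(): hands the job in, once; it reports no verdict.
The state is a dict: "time_s": time; "joints": joint angles; "dq": joint speeds; "tau": joint torques, N m; "eef_pos": TCP position; "ee_rot": TCP orientation; "force": force on the tool from outside, world axes, zero at the start; "wrist_torque": the same for the moment, N m; "grip_width": opening from 0.0 (shut) to 1.0 (fully open).
Only numpy, scipy, OpenCV 4.12 (cv2) and the standard library are available. Lean on these libraries where they do the work, as an engineer would, in place of code of your own. Each camera call takes 0.05 s, during which the arm holds its last target.

## Working session

There is one attempt and no reset: what is moved stays moved. The work goes in short steps, Python scripts to look and compute and a shell command to move; the robot and the scene stay as the last step left them, time stands still between calls to the robot, and variables do not carry over. Pictures are saved under pics/ and viewed, and the job is handed in when it is done.

```bash
mkdir -p pics; python3 - <<'E'
from rig import monitor, vision
import cv2, numpy as np
s=monitor.sense(); print(s)
for n in ("scene","side","wrist"):
    p,d=vision.capture(n); cv2.imwrite(f"pics/{n}0.png",p[:,:,::-1]); np.savez(f"{n}0.npz",p=p,d=d)
    print(n,vision.camera_info(n))
E
```

```text
{'time_s': 0.0, 'joints': array([ 1.08655453e+00,  3.13481588e-01,  1.49848048e+00,  1.21524329e-05,
        1.33101922e+00, -2.23415650e-01]), 'dq': array([-0.00028743,  0.00044463,  0.00128327,  0.00302652,  0.00018162,
       -0.00115443]), 'tau': array([-9.90328408e-04, -4.12255776e+01, -2.59745604e+01, -1.76471463e-04,
        4.08415348e-03, -1.99925188e-05]), 'eef_pos': array([135.27104672, 506.98755535, 230.70258677]), 'ee_rot': array([ 2.85071735e-04,  7.93057702e-01,  6.09146123e-01, -6.33126907e-04]), 'force': array([-0.19365137, -0.00788995,  0.39060342]), 'wrist_torque': array([0.0026056 , 0.02492909, 0.00866817]), 'grip_width': 1.0003339132487268}
scene {'fov_y': 55.984642407919594, 'cx': 314.8144263366916, 'cy': 203.48818673542715, 'R': array([[ 0.88803495,  0.45958616, -0.01320975],
       [ 0.35586852, -0.70525084, -0.61317114],
       [-0.29112116,  0.53981646, -0.78983964]]), 't': array([-500.50503427, -148.66372691, 1703.4235453 ])}
side {'fov_y': 55.31407975846892, 'cx': 325.5172001341686, 'cy': 198.2275826457347, 'R': array([[-0.9959218 , -0.09015306, -0.00349237],
       [-0.05231068,  0.6085492 , -0.79179004],
       [ 0.07350757, -0.78837827, -0.61078338]]), 't': array([ 586.41460844,  178.73551936, 1337.08545524])}
wrist {'fov_y': 65.59594820745379, 'cx': 319.68240699119207, 'cy': 193.53303475889192, 'hand_eye': array([[ 9.99999943e-01,  3.17582062e-04, -1.14858015e-04,
        -5.14009211e-01],
       [-2.62324766e-04,  9.44655310e-01,  3.28064440e-01,
        -8.47256202e+01],
       [ 2.12688615e-04, -3.28064391e-01,  9.44655339e-01,
        -1.43459761e+02],
       [ 0.00000000e+00,  0.00000000e+00,  0.00000000e+00,
         1.00000000e+00]])}
```

View pics/scene0.png

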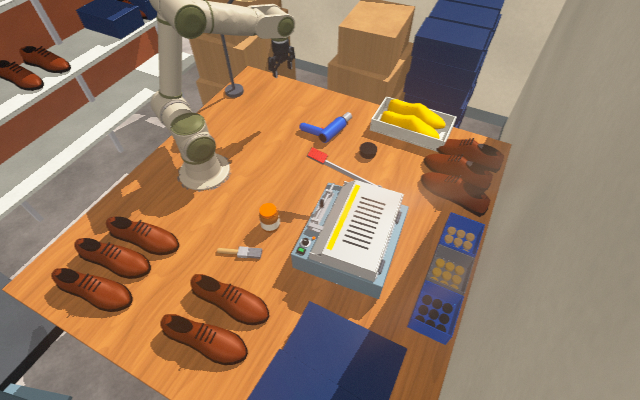

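View pics/side0.png

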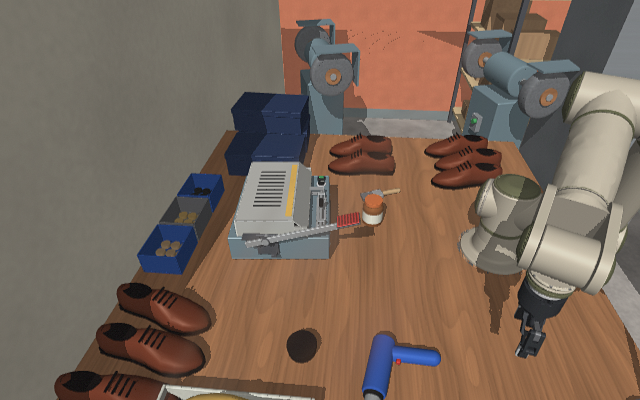

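View pics/wrist0.png

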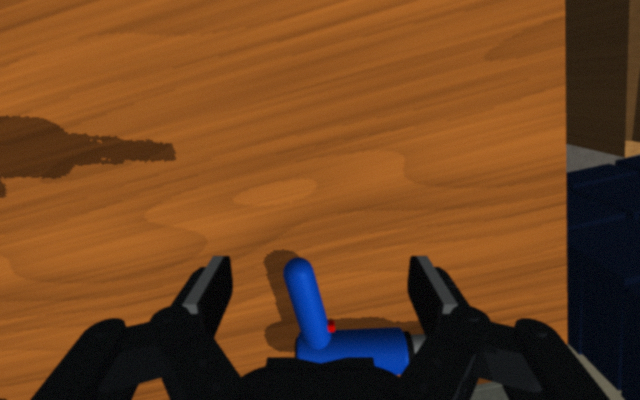

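The scene view shows the heater at about (350,230), the red pad at (318,155) and the jar at (269,217). The side view shows the pad at (348,219) and the ledge at about (320,200). Next I'll crop closer and deproject.

```bash
cat > h.py <<'E'
import numpy as np, cv2
from rig import vision
def K(n):
    i=vision.camera_info(n); f=200/np.tan(np.radians(i['fov_y']/2)); return f,i['cx'],i['cy'],np.array(i.get('R',0)),np.array(i.get('t',0)),i
def pts(n,d):
    f,cx,cy,R,t,i=K(n); v,u=np.mgrid[0:400,0:640]
    c=np.stack([(u-cx)/f*d,(v-cy)/f*d,d],-1)
    return (c-t)@R       # R^T (c-t)
def ray(n,u,v,z):
    f,cx,cy,R,t,i=K(n); dr=R.T@np.array([(u-cx)/f,(v-cy)/f,1]); o=-R.T@t
    return o+dr*(z-o[2])/dr[2]
def red(p):
    h=cv2.cvtColor(p,cv2.COLOR_RGB2HSV); return ((h[...,0]<6)|(h[...,0]>174))&(h[...,1]>170)&(h[...,2]>90)
E
python3 - <<'E'
from h import *
for n,(x0,y0,x1,y1) in dict(scene=(270,140,420,300),side=(220,150,410,270)).items():
    z=np.load(n+'0.npz'); p,d=z['p'],z['d']; P=pts(n,d)
    m=red(p); nn,l,s,c=cv2.connectedComponentsWithStats(m.astype(np.uint8))
    for k in range(1,nn):
        if s[k,4]>30 and x0-20<c[k][0]<x1:
            q=P[(l==k)&(d>0)]; print(n,c[k],s[k],q.mean(0).round(1),np.median(q,0).round(1),q.min(0).round(),q.max(0).round())
    cr=p[y0:y1,x0:x1,::-1]; cv2.imwrite(f"pics/{n}_crop.png",cv2.resize(cr,None,fx=4,fy=4,interpolation=cv2.INTER_CUBIC))
    # blue-grey base top/ sides
    reg=np.zeros_like(m); reg[y0:y1,x0:x1]=1
    q=P[(d>0)&reg.astype(bool)]; q=q[(q[:,2]>100)&(q[:,2]<116)]
    print(n,len(q)); 
    if len(q): print(cv2.minAreaRect(q[:,:2].astype(np.float32)))
E
```

```text
scene [317.08227848 154.69620253] [308 148  19  15 158] [511.2 126.6 215.9] [511.3 126.7 216.1] [477. 102. 204.] [543. 152. 228.]
scene 1930
((663.6563110351562, -67.40647888183594), (498.0218200683594, 364.33795166015625), 4.907004356384277)
side 1916
((708.996826171875, -169.28054809570312), (598.7230224609375, 623.0643920898438), 12.652657508850098)
```

```bash
ls pics
```

```text
scene0.png
scene_crop.png
side0.png
side_crop.png
wrist0.png
```

View pics/scene_crop.png

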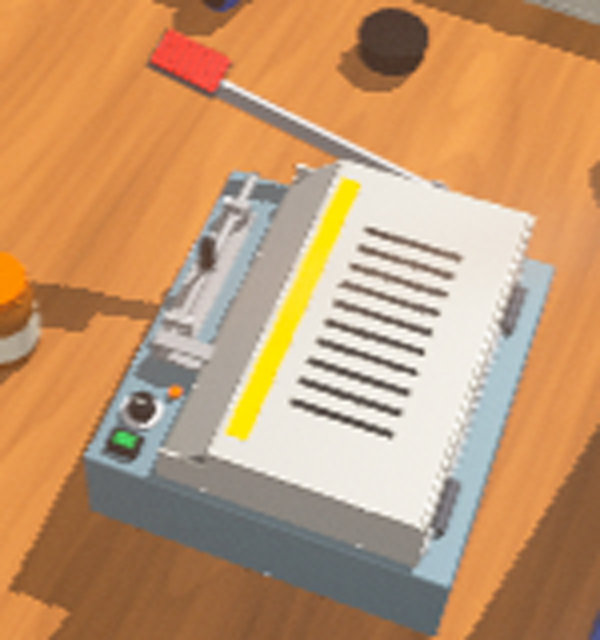

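View pics/side_crop.png

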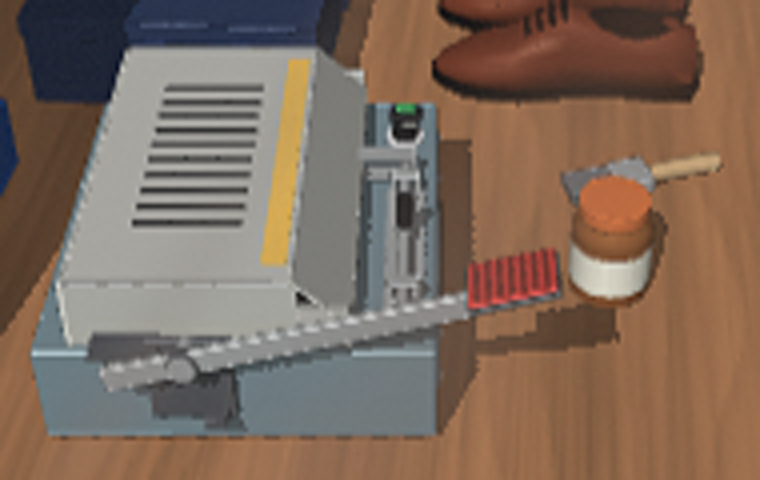

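The scene crop shows the pad at (190,62) and the knob at (207,250). The base's top corners are at (237,172), (87,460) and (447,582). In the side crop the knob is at (404,210).

```bash
python3 - <<'E'
from h import *
c=lambda U,V,x0,y0:((U+.5)/4-.5+x0,(V+.5)/4-.5+y0)
FL=ray('scene',*c(237,172,270,140),110);FR=ray('scene',*c(87,460,270,140),110);RR=ray('scene',*c(447,582,270,140),110)
RL=ray('scene',*c(553,265,270,140),110)
print(FL,FR,RR,RL,[np.linalg.norm(a-b) for a,b in((FL,FR),(FR,RR),(RR,RL))])
yawv=FL-FR; yaw=np.arctan2(-yawv[0],yawv[1]); print('yaw front',yaw)
e=RR-FR; print('yaw side',np.arctan2(e[1],e[0]))
e=RL-RR; print('yaw rear',np.arctan2(-e[0],e[1]))
C=(FL+FR+RR+RL)/4; print('centre',C)
SFR=ray('side',*c(436,105,220,150),110);SFL=ray('side',*c(437,352,220,150),110);SRL=ray('side',*c(33,352,220,150),110)
print('side',SFR,SFL,SRL)
e=SFL-SFR;print(np.arctan2(-e[0],e[1]),np.linalg.norm(e)); e=SFL-SRL; print(np.arctan2(-e[1],-e[0]),np.linalg.norm(e)); print('centre',(SFR+SRL)/2)
# knob: triangulate
def pr(n):
    f,cx,cy,R,t,i=K(n); return np.array([[f,0,cx],[0,f,cy],[0,0,1]])@np.c_[R,t]
X=lambda a,b:(lambda h:(h[:3]/h[3]).ravel())(cv2.triangulatePoints(pr('scene'),pr('side'),np.array(a,float),np.array(b,float)))
k1=X(c(207,240,270,140),c(405,194,220,150)); print('knob top',k1)
for n,uv in(('scene',c(208,252,270,140)),('side',c(404,210,220,150))): print(n,ray(n,*uv,148))
z=np.load('side0.npz');P=pts('side',z['d']);p=z['p']
h=cv2.cvtColor(p,cv2.COLOR_RGB2HSV)
# red-ish pad in side
m=((h[...,0]<8)|(h[...,0]>172))&(h[...,1]>130);m[:, :335]=0;m[:,361:]=0;m[:205]=0;m[235:]=0
q=P[m&(z['d']>0)];print('side pad',len(q),np.median(q,0),q.min(0),q.max(0))
for n in('scene','side'):
    z=np.load(n+'0.npz');P=pts(n,z['d']);p=z['p'].astype(int)
    m=(p.max(2)<75)&(P[...,2]>138)&(P[...,2]<172)
    Q=P[m]; 
    Q=Q[(np.hypot(Q[:,0]-600,Q[:,1])<80)]
    print(n,'dark pts',len(Q),Q.mean(0) if len(Q) else '',Q.max(0) if len(Q) else '')
E
```

```text
[575.60942395 102.27892733 110.        ] [ 604.5409978  -252.69728813  110.        ] [ 923.40715457 -218.76811248  110.        ] [894.45222343 132.06651071 110.        ] [np.float64(356.1532668730028), np.float64(320.6662047923212), np.float64(352.0274433441787)]
yaw front 0.08132310086013962
yaw side 0.10600682193176132
yaw rear 0.08234494213430171
centre [749.50244994 -59.27999064 110.        ]
side [ 598.2135898  -244.14210974  110.        ] [567.94406195 106.49575743 110.        ] [892.0542456  134.63446508 110.        ]
0.08611354336401192 351.94198131328045
0.08660119088257365 325.3293685143471
centre [745.1339177  -54.75382233 110.        ]
knob top [607.01154046 -27.5228484  164.81136472]
scene [608.63013257 -27.82280857 148.        ]
side [607.62504898 -26.88546896 148.        ]
side pad 241 [509.16440285 131.70746309 214.344035  ] [ 475.32295672 -166.28538305   -2.87355966] [542.56765901 156.52319944 224.68308128]
scene dark pts 0  
side dark pts 30 [607.80208877 -22.63870888 152.85551645] [613.19792717 -15.41359585 164.8776859 ]
```

Measured heater pose: centre about (746,-57), yaw about 0.085. The pad predicted from that pose is (509,131,216), and the measured values are (511,127) and (509,132), so they agree. The knob is at (607.5,-27), which puts the bolt about 7 mm out. I'll shut the fingers and move to above the spot on the knob's -y side.

```bash
python3 -m pendant '[[[1,0,0,0.04,0],[1,0,0,0.07,0],[1,0.035,-0.035,0.07,0],[1,0.07,-0.07,0.07,3],[1,0.1,-0.105,0.07,6],[1,0.135,-0.14,0.07,10],[1,0.17,-0.18,0.07,15],[1,0.2,-0.215,0.07,20],[1,0.23,-0.25,0.07,20],[1,0.265,-0.285,0.07,20],[1,0.295,-0.32,0.07,20],[1,0.33,-0.355,0.07,20],[1,0.36,-0.39,0.07,20],[1,0.395,-0.43,0.07,20],[1,0.425,-0.465,0.07,20],[1,0.45,-0.5,0.07,20],[1,0.475,-0.54,0.07,20],[1,0.475,-0.562,0.07,20],[1,0.475,-0.562,0.07,20]]]' 30
python3 - <<'E'
from rig import monitor, vision
import cv2, numpy as np
s=monitor.sense(); p,d=vision.capture('wrist'); cv2.imwrite('pics/wrist1.png',p[:,:,::-1]); np.savez('w1.npz',p=p,d=d,pos=s['eef_pos'],q=s['ee_rot'])
E
```

```text
time_s: 2.05
eef_pos: [610.5, -57.6, 300.0]
ee_rot: [-0.001, 0.677, 0.736, -0.001]
force: [-0.1, 0.8, -0.3]
grip_width: -0.002
```

View pics/wrist1.png

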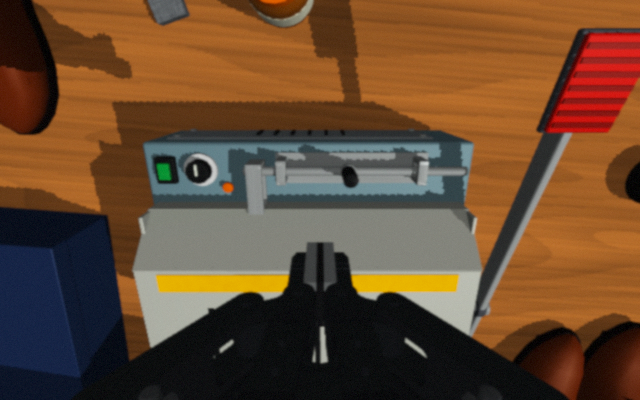

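The wrist view shows the knob at (349,176), the keeper at (255,188), the guides at (281,169) and (421,170), and the pad at (592,82). I'll measure the knob from this view, plus the clearance at the descent spot.

```bash
python3 - <<'E'
from h import *
from scipy.spatial.transform import Rotation as Ro
z=np.load('w1.npz');f,cx,cy,_,_,i=K('wrist');H=i['hand_eye'];q=z['q'];T=np.eye(4);T[:3,:3]=Ro.from_quat(q[[1,2,3,0]]).as_matrix();T[:3,3]=z['pos'];M=T@H
d=z['d'];v,u=np.mgrid[0:400,0:640];c=np.stack([(u-cx)/f*d,(v-cy)/f*d,d],-1);P=c@M[:3,:3].T+M[:3,3]
p=z['p'].astype(int)
m=(p.max(2)<60);m[:155]=0;m[195:]=0;m[:,330:370]&=True;m[:,:330]=0;m[:,370:]=0
Q=P[m&(d>0)];print(len(Q),Q.mean(0),Q.min(0),Q.max(0)); t=Q[Q[:,2]>158];print('top',len(t),t.mean(0))
def wray(U,V,zz):
    o=M[:3,3];r=M[:3,:3]@np.array([(U-cx)/f,(V-cy)/f,1]);return o+r*(zz-o[2])/r[2]
print('guides',wray(281,157,136),wray(421,157,136),'keeper front',wray(246,164,139),wray(262,163,139))
FL=wray(471,141,110);FR=wray(146,142,110);print('corners',FL,FR)
e=FL-FR;print(np.arctan2(-e[0],e[1]),np.linalg.norm(e))
m=red(z['p']);m[150:]=0;m[:,:500]=0;Q=P[m&(d>0)];print('pad',len(Q),Q.mean(0),Q.min(0),Q.max(0))
print(T[:3,:3])
E
```

```text
260 [604.40389594 -30.60410296 157.69893926] [599.89763932 -36.68342084 132.03423775] [612.76082627 -22.95580431 166.38238253]
top 173 [605.62977147 -29.83376363 163.94371307]
guides [596.55200863 -98.34169003 136.        ] [584.58481384  42.23921091 136.        ] keeper front [ 606.00437859 -132.76278165  139.        ] [ 603.60981895 -116.76031376  139.        ]
corners [567.69910143 101.52756906 110.        ] [ 598.4110546  -246.53450989  110.        ]
0.08800906482779368 349.41441709219544
pad 6289 [509.02818337 125.33196009 217.14366774] [477.08096537 101.59342858 205.31407275] [544.088633   154.32742891 226.89632294]
[[-8.46031367e-02  9.96413012e-01 -1.84881149e-03]
 [ 9.96414711e-01  8.46033323e-02  2.77199375e-05]
 [ 1.84036119e-04 -1.83983778e-03 -9.99998291e-01]]
```

Knob at (606,-29), so the descent spot is clear of the guide and keeper. Descending to z of about 143.

```bash
python3 -m pendant '[[[1,-0.002,0,-0.04,0],[1,-0.002,0,-0.08,0],[1,-0.002,0,-0.115,0],[1,-0.002,0,-0.14,0],[1,-0.002,0,-0.157,0],[1,-0.002,0,-0.157,0],[1,-0.002,0,-0.157,0]]]'
python3 -m pendant '[[[1,-0.001,0.008,0,0],[1,-0.001,0.014,0,0],[1,-0.002,0.02,0,0],[1,-0.002,0.026,0,0],[1,-0.003,0.032,0,0],[1,-0.003,0.038,0,0],[1,-0.003,0.04,0,0]]]'
```

```text
time_s: 2.8
eef_pos: [608.6, -53.8, 145.3]
ee_rot: [0.0, 0.675, 0.738, 0.0]
force: [0.3, -0.1, 0.2]
grip_width: 0.002
time_s: 3.5
eef_pos: [605.2, -14.0, 144.3]
ee_rot: [-0.0, 0.675, 0.738, -0.0]
force: [-2.1, -1.0, 1.9]
grip_width: 0.006
```

```bash
python3 -m pendant '[[[1,0,0.003,0,0],[1,0,0.006,0,0],[1,0,0.006,0,0]]]'
python3 - <<'E'
from rig import monitor, vision
import cv2, numpy as np
for n in('wrist','side','scene'):
    s=monitor.sense(); p,d=vision.capture(n); np.savez(f'{n}2.npz',p=p,d=d,pos=s['eef_pos'],q=s['ee_rot'])
    if n=='side': p=cv2.resize(p[150:270,220:410],None,fx=4,fy=4)
    cv2.imwrite(f'pics/{n}2.png',p[:,:,::-1])
print(s['force'])
E
```

```text
time_s: 3.8
eef_pos: [605.2, -8.3, 144.1]
ee_rot: [-0.0, 0.675, 0.738, -0.0]
force: [0.1, 0.4, -0.2]
grip_width: -0.001
[-0.01718188  0.33225411  0.12292184]
```

View pics/wrist2.png

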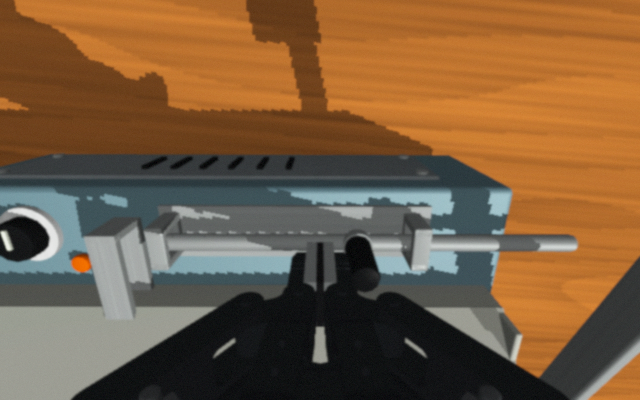

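View pics/side2.png

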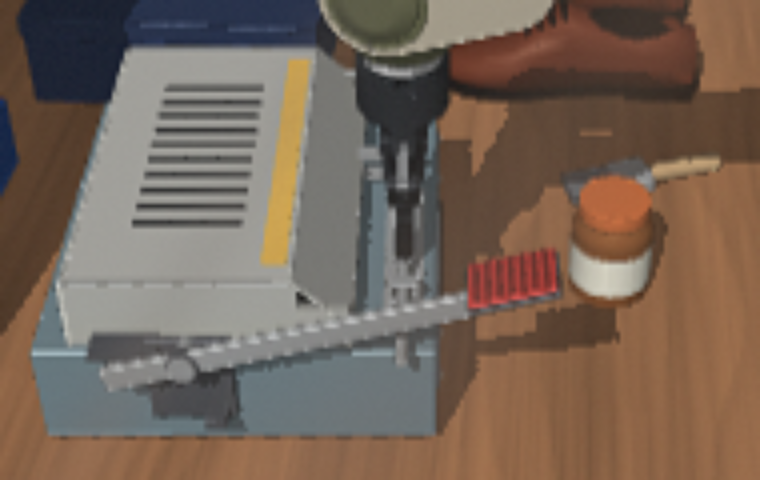

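The rod has left the keeper in the wrist view: its end is near the guide at (163,240) and the keeper is at (115,260). The knob base is at about (362,245). I'll measure the travel.

```bash
python3 - <<'E'
from h import *
from scipy.spatial.transform import Rotation as Ro
z=np.load('wrist2.npz');f,cx,cy,_,_,i=K('wrist');H=i['hand_eye'];q=z['q'];T=np.eye(4);T[:3,:3]=Ro.from_quat(q[[1,2,3,0]]).as_matrix();T[:3,3]=z['pos'];M=T@H
d=z['d'];v,u=np.mgrid[0:400,0:640];c=np.stack([(u-cx)/f*d,(v-cy)/f*d,d],-1);P=c@M[:3,:3].T+M[:3,3]
m=np.zeros((400,640),bool);m[232:292,344:382]=1;m&=(z['p'].max(2)<60)&(d>0)
Q=P[m];print(len(Q),Q.mean(0),np.percentile(Q,[2,98],axis=0)); t=Q[Q[:,2]>158];print('top',len(t),t.mean(0))
print(np.median(t,0) - [606,-29.8,164])
E
```

```text
1635 [599.50639474   9.67412487 159.05201853] [[5.91804483e+02 5.48394734e-01 1.34986280e+02]
 [6.08968389e+02 1.76915999e+01 1.88912042e+02]]
top 1017 [600.22259021   9.33636644 166.66662563]
[-6.57367263 39.67285438  0.48126083]
```

The knob has moved about 40 mm from a start of 4–7 mm. I'll push on to feel the stop.

```bash
python3 -m pendant '[[[1,0,0.003,0,0],[1,-0.001,0.006,0,0]]]';python3 -m pendant '[[[1,0,0.002,0,0],[1,0,0.002,0,0],[1,0,0.002,0,0]]]'
```

```text
time_s: 4.15
eef_pos: [605.1, -5.6, 144.3]
ee_rot: [0.003, 0.675, 0.737, -0.002]
force: [5.5, -25.9, -4.3]
grip_width: -0.003
time_s: 4.45
eef_pos: [605.1, -5.6, 144.3]
ee_rot: [0.003, 0.676, 0.737, -0.003]
force: [3.4, -24.3, -3.9]
grip_width: -0.0
```

The stop is felt at 25 N, so the bolt is fully back. Now I'll back off, rise and go over the pad.

```bash
python3 -m pendant '[[[1,0,-0.012,0,0],[1,0,-0.018,0,0],[1,0,-0.018,0.03,0],[1,0,-0.018,0.07,0],[1,0,-0.018,0.11,0],[1,-0.03,0.01,0.115,0],[1,-0.05,0.05,0.115,0],[1,-0.08,0.09,0.115,0],[1,-0.096,0.13,0.115,0],[1,-0.096,0.13,0.115,0],[1,-0.096,0.13,0.115,0]]]'
python3 - <<'E'
from rig import monitor, vision
import cv2, numpy as np
for n in('wrist','side','scene'):
    s=monitor.sense(); p,d=vision.capture(n); np.savez(f'{n}3.npz',p=p,d=d,pos=s['eef_pos'],q=s['ee_rot'])
    if n=='side': p=cv2.resize(p[150:270,220:410],None,fx=4,fy=4)
    cv2.imwrite(f'pics/{n}3.png',p[:,:,::-1])
print(s['eef_pos'],s['force'])
from h import *
z=np.load('side3.npz')
E
```

```text
time_s: 5.55
eef_pos: [508.1, 130.1, 259.5]
ee_rot: [0.0, 0.675, 0.738, 0.0]
force: [-0.1, -0.6, 0.4]
grip_width: 0.001
[508.72866432 128.74380214 259.19683531] [ 0.60218029 -0.7950519   0.05325706]
```

View pics/wrist3.png

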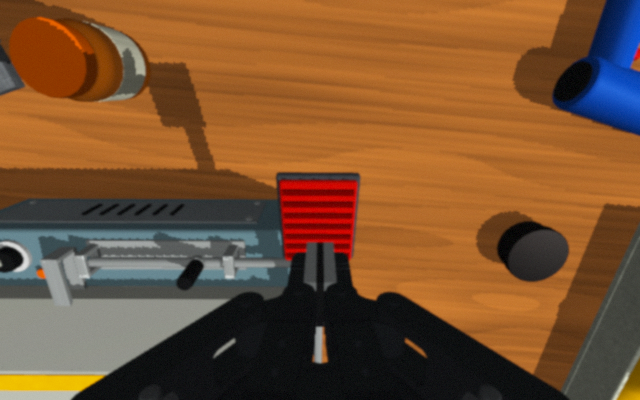

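View pics/side3.png

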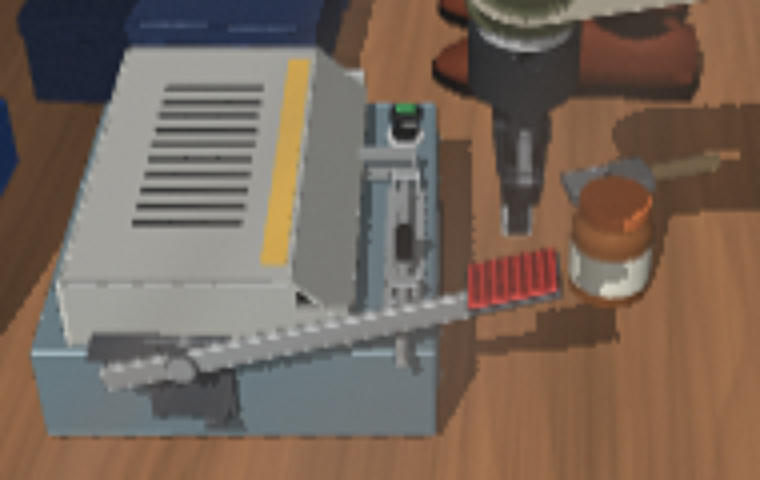

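The wrist view shows the pad centred under the fingers (pad columns 278–358, fingers at 320). The knob at (190,273) stands by the left guide at (230,262). Now pressing down along the lever's arc.

```bash
python3 -m pendant '[[[1,0,0,-0.02,0],[1,0,0,-0.032,0],[1,0,0,-0.04,0],[1,-0.001,0,-0.046,0],[1,-0.002,0,-0.052,0],[1,-0.004,0,-0.058,0]]]'
python3 -m pendant '[[[1,-0.003,0,-0.008,0],[1,-0.005,0,-0.016,0],[1,-0.008,-0.001,-0.026,0],[1,-0.01,-0.001,-0.036,0],[1,-0.011,-0.001,-0.046,0],[1,-0.012,-0.001,-0.056,0]]]'
```

```text
time_s: 6.3
eef_pos: [505.4, 128.7, 203.4]
ee_rot: [0.002, 0.675, 0.738, 0.001]
force: [-3.1, -2.3, 15.5]
grip_width: -0.003
time_s: 6.9
eef_pos: [494.8, 127.7, 147.8]
ee_rot: [0.003, 0.675, 0.738, 0.002]
force: [1.4, -2.2, 16.1]
grip_width: 0.001
```

Contact holds at about 16 N. Continuing down.

```bash
python3 -m pendant '[[[1,0,0,-0.01,0],[1,-0.001,0,-0.02,0],[1,-0.001,0,-0.03,0],[1,0,0,-0.038,0],[1,0.001,0,-0.046,0],[1,0.002,0,-0.052,0],[1,0.002,0,-0.052,0]]]'
python3 - <<'E'
from rig import monitor, vision
import cv2, numpy as np
for n in('side','wrist'):
    s=monitor.sense(); p,d=vision.capture(n)
    if n=='side': p=cv2.resize(p[150:270,220:410],None,fx=4,fy=4)
    cv2.imwrite(f'pics/{n}4.png',p[:,:,::-1])
print(s['eef_pos'],s['force'])
E
```

```text
time_s: 7.6
eef_pos: [495.3, 127.9, 93.9]
ee_rot: [0.001, 0.675, 0.737, 0.001]
force: [0.1, -2.0, 4.9]
grip_width: -0.001
[495.30963228 127.86170375  93.99836069] [-0.22770129 -1.70169167  4.81681989]
```

View pics/side4.png

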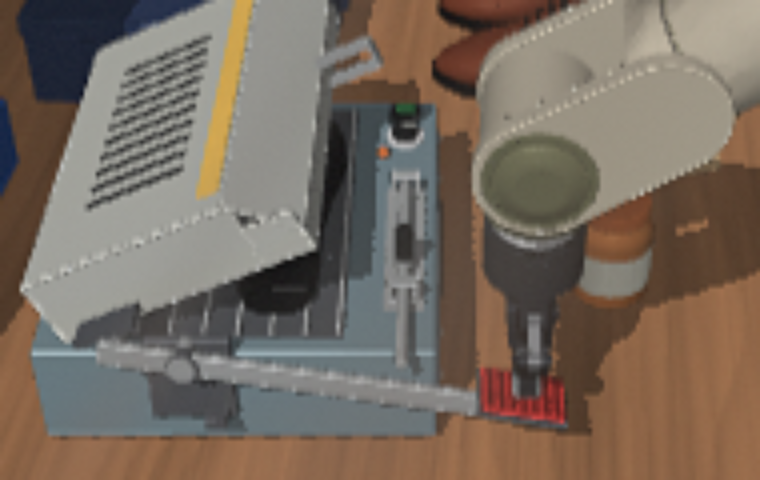

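View pics/wrist4.png

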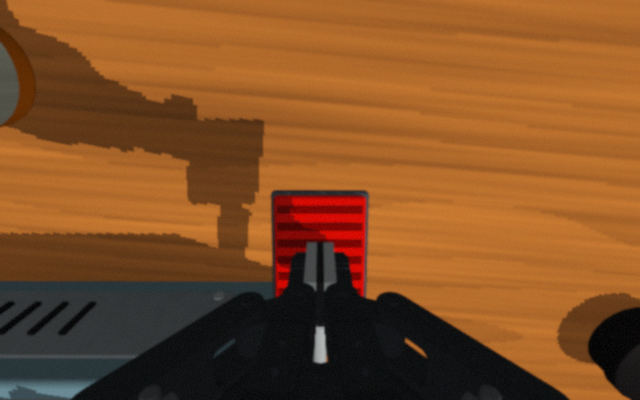

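The hood is nearly up, with the lever not yet at its stop. The fingers press mid-pad at side crop (530,390). I'll press on to the stop.

```bash
python3 -m pendant '[[[1,0.001,0,-0.005,0],[1,0.001,0,-0.01,0],[1,0.002,0,-0.014,0],[1,0.002,0,-0.014,0]]]'; python3 -m pendant '[[[1,0,0,-0.003,0],[1,0,0,-0.005,0],[1,0,0,-0.005,0]]]'
```

```text
time_s: 8.1
eef_pos: [497.3, 128.0, 79.9]
ee_rot: [0.001, 0.675, 0.738, 0.001]
force: [0.5, -0.3, 4.4]
grip_width: 0.002
time_s: 8.4
eef_pos: [498.0, 128.1, 77.0]
ee_rot: [0.002, 0.675, 0.738, 0.001]
force: [-6.0, -2.2, 24.4]
grip_width: -0.0
```

At the stop (z about 77, force 24 N). Holding and checking.

```bash
python3 -m pendant '[[[1,0,0,-0.001,0],[1,0,0,-0.001,0],[1,0,0,-0.001,0],[1,0,0,-0.001,0],[1,0,0,-0.001,0],[1,0,0,-0.001,0],[1,0,0,-0.001,0],[1,0,0,-0.001,0],[1,0,0,-0.001,0],[1,0,0,-0.001,0]]]'
python3 - <<'E'
from rig import monitor, vision
import cv2
from h import *
for n in('side','scene'):
    s=monitor.sense(); p,d=vision.capture(n); np.savez(n+'5.npz',p=p,d=d)
    if n=='side':
        P=pts(n,d); cv2.imwrite('pics/side5.png',cv2.resize(p[150:270,220:410],None,fx=4,fy=4)[:,:,::-1])
        h=cv2.cvtColor(p,cv2.COLOR_RGB2HSV); m=(h[...,0]>12)&(h[...,0]<32)&(h[...,1]>120)&(h[...,2]>120); m[:150]=0;m[200:]=0;m[:,:265]=0;m[:,285:]=0
        m0=m&(d>0)
        # hood-top plane tilt: fit plane to grey hood top
        g=np.zeros_like(m);g[165:205,250:262]=1;g&=d>0
        for dd,t in((np.load('side0.npz')['d'],'before'),(d,'now')):
            Q=pts('side',dd)
            reg=np.zeros_like(m); 
            if t=='before': reg[165:215,255:262]=1;reg[165:215,283:290]=1; reg[170:178,255:290]=1
            else: reg[165:200,272:275]=1; reg[165:190,274:276]=1; reg[160:205,240:243]=1; reg[200:212,235:268]=1
            q=Q[reg&(dd>0)]; c=q-np.median(q,0); c=c[np.abs(c).max(1)<150]; nv=np.linalg.svd(c-c.mean(0))[2][2]; nv*=np.sign(nv[2]); print(t,nv,np.arccos(nv[2]))
print(s['eef_pos'],s['force'],s['time_s'])
E
```

```text
time_s: 9.4
eef_pos: [498.0, 128.1, 76.8]
ee_rot: [0.002, 0.675, 0.738, 0.002]
force: [-9.4, -2.0, 32.0]
grip_width: -0.001
before [ 9.29855443e-04 -1.90690625e-03  9.99997750e-01] 0.0021215393824860346
now [0.45806664 0.07521383 0.88573011] 0.4827318252351582
[498.02286906 128.0780302   76.77249982] [-8.65013907 -2.02778651 32.26293921] 9.45
```

View pics/side5.png

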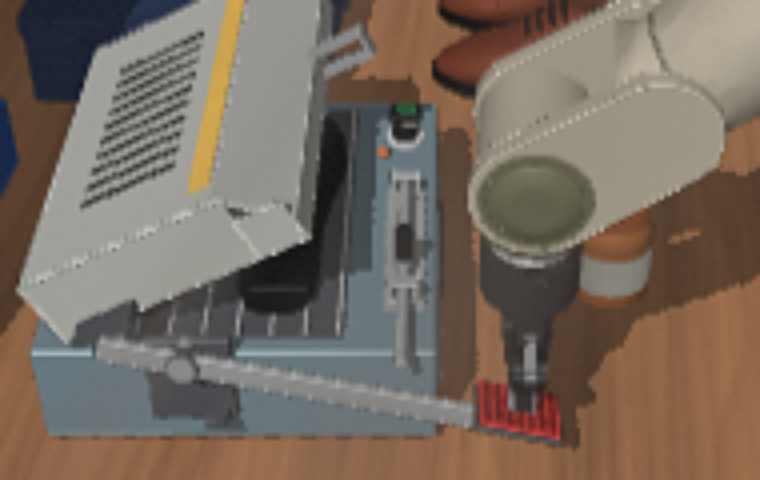

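The hood stands at about 0.48 rad, the bolt is back, and the press is steady at 32 N. I'm handing in.

```bash
python3 -c "
from rig import order, monitor
print(order.finish_job()); s=monitor.sense(); print(s['time_s'],s['eef_pos'],s['force'])"
```

```text
the job is handed in; nothing more can be done
None
the job is handed in; nothing more can be done
```

The job is handed in, with the bolt fully back, the lever held at its stop by the shut fingers and the hood up; the system gave no verdict.

- **Bolt:** I pushed the knob towards the lever side until it met its stop at about 25 N. The camera showed about 40 mm of travel just before that last push. The later side pictures show the knob still back with the hood up.
- **Lever and hood:** I pressed the red pad down along its arc to the stop, with the fingertips at 77 mm. In the last check, at 9.45 s, the fingers pressed with a steady 32 N and the fitted hood tilt was about 0.48 rad (0.42 needed).
- **Not touched:** The wrist force showed no unexpected contact, and the planned path kept clear of the hood. In the pictures nothing else on the bench looked moved; I did not measure that separately.
- **After handing in:** My last state reading was refused, so I have no reading from the final second. None of the earlier checks failed or disagreed.

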